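Pack a token roll down the change-machine tube

TASK

Refill the change machine's clear token tube: stand the tall loose token roll upright in the tube's mouth and let go, then take the wooden-handled tamping rod from its block and push the roll down past the spring and on, until the loose tokens beneath it have settled and everything bottoms out firmly; hold a firm push of roughly 16 N there for about a second, and never push the roll with more than 25 N. Put the rod back upright, fully home in its block, and leave the other things on the table where they are.

Things in the scene. Friction and masses are not known exactly. Their poses are not given: they have to be found in the camera images.
- tube: fixed upright clear plastic token tube on a grey base 80 x 80 x 28 mm. Origin: centre of the base's underside, on the tube's axis; z up. Rim 125 mm above the origin. Bore 27 mm diameter, flaring to 39 mm over the top 12 mm; outside 33 mm, 45 mm at the rim. A sprung steel leaf on its -x side pokes a round nose (radius 14 mm) 4.5 mm into the bore, centred 42 mm below the rim
- tube_mouth (a point): centre of the tube's rim, on the axis, 125 mm above the table; z up. A roll let into the mouth hangs up on the leaf, standing about 15 to 24 mm proud of the rim; pushed past it, it drags all the way down
- stack: the tokens already in the tube, 24 mm diameter. Origin: centre of their top face, 59 to 93 mm below the rim, different each time. They lie loose: under the roll they settle with about 4 N by another 3 to 22 mm, an amount that cannot be seen beforehand, then stop dead; they do not spring back
- roll: the tall token roll to load: brass cylinder with a paper band, 24 mm diameter, 60 mm long, rigid, about 160 g, lower edge chamfered 1.5 mm, standing on the table. Origin: centre of its lower face; z along its axis, up. Getting it past the leaf takes 2 to 8 N, then it drags with 1 to 4 N; when firmly home its top lies 21 to 36 mm below the rim
- rod: the tamping rod: aluminium shaft 18 mm diameter from 0 to 95 mm, round wooden handle 28 mm diameter from 95 to 145 mm; 120 g. Origin: centre of its flat lower end (edge chamfered 1.5 mm); z along it, up. It starts upright in the holder, its lower end 15 mm above the table
- holder: fixed plywood block 70 x 70 x 50 mm with one round blind hole from above, 22 mm diameter, 35 mm deep (floor 15 mm above the table), mouth chamfered 4 mm. Origin: centre of its underside, on the hole's axis
- short_stack: bystander: short stack of tokens, 24 mm diameter, 24 mm tall; leave alone. Origin under its centre
- wide_stack: bystander: stack of larger tokens, 36 mm diameter, 26 mm tall; leave alone. Origin under its centre
- soap: bystander: detergent bottle, 72 mm diameter, 190 mm tall; leave alone. Origin under its centre
- mug: bystander: white mug, 80 mm diameter, 90 mm tall; leave alone. Origin under its centre
- driver: bystander: screwdriver lying on the table; leave alone. Origin under its middle
- padlock: bystander: brass padlock standing on its body, 45 mm wide, 68 mm tall; leave alone. Origin under its centre
There are look-alikes about, which are no part of the job. What is shaped like the tube but orange or red is not meant.

How it is judged:
By the outcome, as a careful person would: the job done as asked, in the order asked, and still so for the second after the job is handed in, with the robot touching nothing.
It also fails if it takes over 64 s, if anything falls off the work surface, if the arm or the gripper's body presses on something with over 40 N, if the wrist force passes 120 N, or if a joint passes its speed limit or range.

ROBOT

A 6-joint arm with a two-finger parallel gripper is mounted at the origin on the work surface. World frame = base frame: x ahead of the robot, y to its left, z up, the work surface at z = 0. Lengths are in mm, angles in rad, forces in N, time in s.
With the tool pointing down it reaches from about 300 to 950 mm from the base axis. Payload 3.1 kg.
Tool frame: the origin (TCP) lies midway between the tips of the shut fingers; the grasp point (between the pads) lies bot.tcp_to_grasp behind it (bot.tcp_to_grasp is the distance from the TCP to the grasp point, in mm); z points along the fingers, y is the direction in which the jaws open and shut (so a half turn about z gives the same grasp; the last joint's range is limited). The gripper opens to 85 mm and grips with 20 to 120 N. Pads are 22 mm wide; open, the fingers measure 114 mm over their backs; the gripper's body (76 mm by 85 mm) begins 54 mm behind the grasp point. The pads swing forward as they close: fully open they stand 13 mm farther back than shut.
Start: joints at [-1.394, 0.308, 1.634, -0, 1.2, -0.07], TCP at [152.661, -606.075, 231.272] pointing down, gripper open.
Joint ranges: [-3.06, 3.06], [-0.79, 1.96], [0.05, 2.63], [-1.19, 4.34], [0.05, 2.64], [-2.94, 2.94]. Speed limits (rad/s): [2.79, 2.79, 3.14, 3.14, 3.14, 3.14].

INTERFACE

Orientations are given as a 3x3 rotation matrix whose columns are the frame's x, y, z axes.
In Python, from bench import bot gives the robot as it stands. The module is installed in compiled form; this text tells all that it offers.
- The arm moves only by the shell command python3 -m inch 'ROWS' [OPENING] [FORCE]. ROWS is JSON, one flat list of numbers, 6 for each row, row after row: the shift along the tool's x, y, z in m, then the turn, a rotation vector about the tool's x, y, z in rad. A call has 1 to 20 rows; each row shifts and turns the commanded pose from where the row before left it, along the tool's axes as they then stand; what a row does not reach is not made up. A row lasts 1/8 s, in which the tool goes at most 62.5 mm and 10.7 degrees, less where a joint would pass 70% of its speed; a pose out of reach is approached as far as the arm can. A call is refused whole if a number of a shift passes 0.0625 or a number of a turn 0.188, either way. A call with a gripper value outside its range is refused whole. OPENING is the opening, from 0 (shut) to 1 (fully open), set as the call begins (- or left out, the last holds). The fingers move at their own pace and stop on an object; FORCE is the grip in N (left out, the last holds). Time passes only in rows, so rows that do not move let the fingers close. It gives the time, the measured TCP pose, the force and the opening at its end, in the units of the state.
- bot.get_obs(): the state, without advancing time (a new reading comes with each control period).
- bot.get_image(name): name is "scene" or "top" or "wrist"; returns a dict with "image" (420x560x3 uint8, red, green, blue), "mtx" (3x3 intrinsics, pixels), "cam_to_world" (4x4, takes a point from camera to world coordinates). Camera axes: x right, y down, z forward; pixel columns grow to the right and rows downward; lengths in mm; the calibration is good to about 2 mm. The wrist camera is an equidistant fisheye: a pixel r from the principal point sees the ray r / f radians off the axis. A picture is of the moment at which its call begins. There is no depth.
- bot.job_done(): hands the job in, once; it reports no verdict.
The state is a dict: "t": time; "q": joint angles; "qd": joint speeds; "joint_torque": joint torques, N m; "eef_pos": TCP position; "eef_rot": TCP orientation; "force": force on the tool from outside, world axes, zero at the start; "ft_torque": the same for the moment, N m; "gripper_width": finger opening in mm.
Only numpy, scipy, OpenCV 4.12 (cv2) and the standard library are available. Lean on these libraries where they do the work, as an engineer would, in place of code of your own. Each camera call takes 0.05 s, during which the arm holds its last target.

## Working session

There is one attempt and no reset: what is moved stays moved. The work goes in short steps, Python scripts to look and compute and a shell command to move; the robot and the scene stay as the last step left them, time stands still between calls to the robot, and variables do not carry over. Pictures are saved under pics/ and viewed, and the job is handed in when it is done.

```bash
mkdir -p pics; cat > h.py <<'E'
from bench import bot
import numpy as np, cv2
def shot(n,f):
    d=bot.get_image(n); cv2.imwrite('pics/'+f+'.png',cv2.cvtColor(d['image'],cv2.COLOR_RGB2BGR))
    np.savez('pics/'+f+'.npz',**d); return d
def ray(d,u,v,fish=False):
    K=np.array(d['mtx']);T=np.array(d['cam_to_world'])
    x=(u-K[0,2])/K[0,0];y=(v-K[1,2])/K[1,1]
    if fish:
        r=np.hypot(x,y); s=np.sin(r)/r if r>1e-9 else 1; c=np.array([x*s,y*s,np.cos(r)])
    else: c=np.array([x,y,1.])
    w=T[:3,:3]@c; return T[:3,3],w/np.linalg.norm(w)
def plane(d,u,v,z,fish=False):
    o,w=ray(d,u,v,fish); return o+w*(z-o[2])/w[2]
def proj(d,p,fish=False):
    K=np.array(d['mtx']);T=np.array(d['cam_to_world']); c=T[:3,:3].T@(np.array(p,float)-T[:3,3])
    if fish:
        th=np.arctan2(np.hypot(c[0],c[1]),c[2]); c=np.array([c[0],c[1],0])/np.hypot(c[0],c[1])*th; return K[0,0]*c[0]+K[0,2],K[1,1]*c[1]+K[1,2]
    return K[0,0]*c[0]/c[2]+K[0,2],K[1,1]*c[1]/c[2]+K[1,2]
E
python3 - <<'E'
from h import *
for n in ['scene','top','wrist']:
    d=shot(n,n+'0'); print(n,np.round(d['mtx'],1).tolist(),np.round(d['cam_to_world'],3).tolist())
print(bot.tcp_to_grasp,bot.get_obs())
E
```

```text
scene [[447.7, 0.0, 280.8], [0.0, 447.7, 209.7], [0.0, 0.0, 1.0]] [[0.152, 0.666, -0.73, 1437.799], [0.988, -0.104, 0.11, -102.845], [-0.003, -0.738, -0.674, 868.433], [0.0, 0.0, 0.0, 1.0]]
top [[487.7, 0.0, 279.9], [0.0, 487.7, 210.6], [0.0, 0.0, 1.0]] [[-0.01, -0.989, 0.148, 363.641], [-1.0, 0.009, -0.011, 11.252], [0.009, -0.148, -0.989, 1555.792], [0.0, 0.0, 0.0, 1.0]]
wrist [[325.2, 0.0, 280.6], [0.0, 325.2, 208.6], [0.0, 0.0, 1.0]] [[0.244, -0.935, -0.258, 217.766], [-0.97, -0.235, -0.063, -589.203], [-0.002, 0.266, -0.964, 373.64], [0.0, 0.0, 0.0, 1.0]]
18.700000000000003 {'t': 0.15, 'q': array([-1.39367849e+00,  3.08842657e-01,  1.63486596e+00, -1.96258222e-05,
        1.19969000e+00, -6.96962893e-02]), 'qd': array([ 0.00155701, -0.0020903 , -0.00271783, -0.00128677,  0.00037729,
        0.00039752]), 'joint_torque': array([-8.46953662e-05, -4.15803194e+01, -2.77147079e+01, -1.10531491e-04,
        6.08239527e-03,  2.18518196e-06]), 'eef_pos': array([ 152.55614397, -605.44490517,  230.30086304]), 'eef_rot': array([[ 9.69693976e-01,  2.44322492e-01, -3.36201328e-04],
       [ 2.44322700e-01, -9.69692358e-01,  1.77448259e-03],
       [ 1.07534150e-04, -1.80284670e-03, -9.99998369e-01]]), 'force': array([-0.17060331, -0.18001425, -0.28027566]), 'ft_torque': array([ 0.0620539 ,  0.01288612, -0.00714704]), 'gripper_width': 85.56873363150494}
```

View pics/scene0.png

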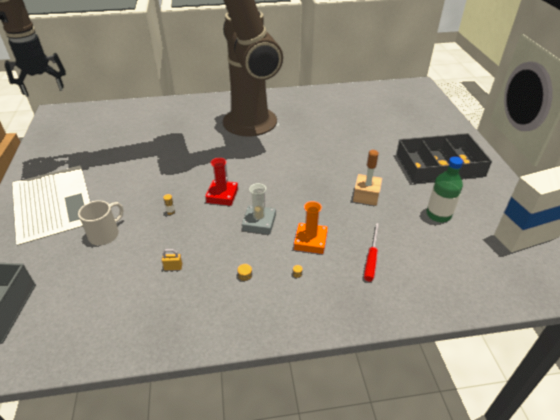

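View pics/top0.png

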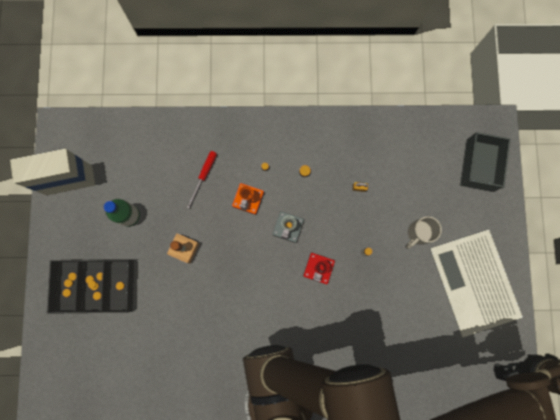

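View pics/wrist0.png

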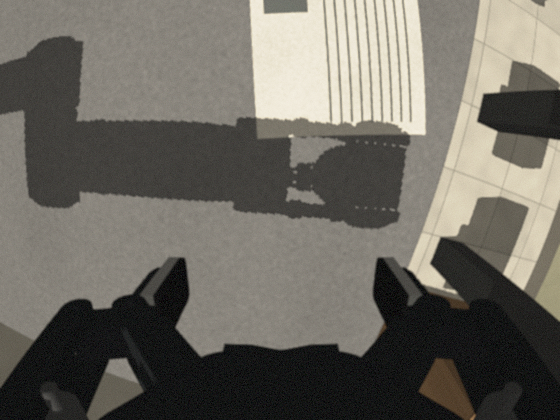

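The scene view shows the clear tube on its grey base at about (259,205), the roll at (169,204), and the rod in its block at (370,178). The same things in the top view are at (289,226), (368,252) and (182,247). I'll zoom in to measure.

```bash
python3 - <<'E'
from h import *
s=cv2.imread('pics/scene0.png');t=cv2.imread('pics/top0.png')
def c(im,u,v,h=28): return cv2.resize(im[v-h:v+h,u-h:u+h],(260,260),interpolation=cv2.INTER_CUBIC)
a=np.hstack([c(s,169,204),c(s,259,206),c(s,369,180)]);b=np.hstack([c(t,368,252),c(t,289,226),c(t,182,247)])
cv2.imwrite('pics/z0.png',np.vstack([a,b]))
ds=np.load('pics/scene0.npz');dt=np.load('pics/top0.npz')
print('roll',plane(ds,169,197,60),plane(dt,368,252,60))
print('tube',plane(ds,258,189,125),plane(dt,290,225,125))
print('rod',plane(ds,373,153,160),plane(dt,176,247,160))
E
```

```text
roll [ 463.53461433 -268.37873406   60.        ] [ 455.97671598 -273.82305088   60.        ]
tube [545.31302052 -27.72006699 125.        ] [533.81919953 -33.61022245 125.        ]
rod [483.6540736  295.51536768 160.        ] [469.41979134 294.00765092 160.        ]
```

View pics/z0.png

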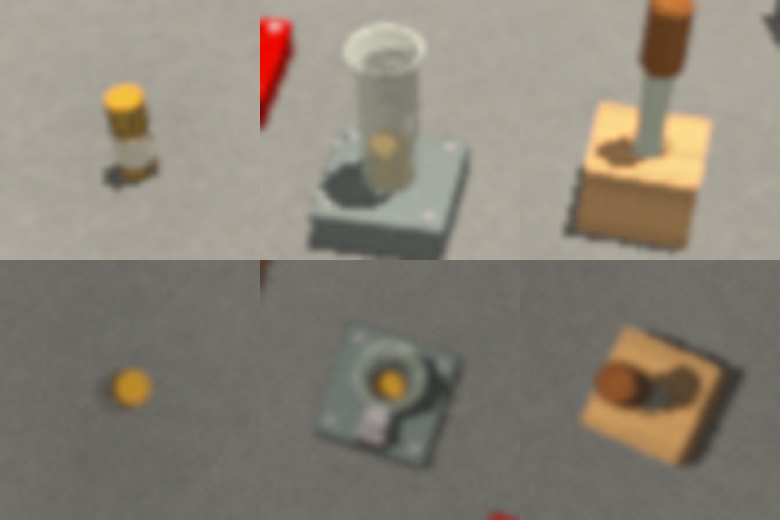

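```bash
python3 -m inch '[0.0317,-0.0207,0,0,0,0,0.0317,-0.0207,0,0,0,0,0.0317,-0.0207,0,0,0,0,0.0317,-0.0207,0,0,0,0,0.0317,-0.0207,0,0,0,0,0.0317,-0.0207,0,0,0,0,0.0317,-0.0207,0,0,0,0,0.0317,-0.0207,0,0,0,0,0.0317,-0.0207,0,0,0,0,0.0317,-0.0207,0,0,0,0,0.0317,-0.0207,0,0,0,0,0.0317,-0.0207,0,0,0,0,0,0,0,0,0,0]'; python3 - <<'E'
from h import *
d=shot('wrist','w1'); o=bot.get_obs(); print(o['eef_pos'],o['t'],o['eef_rot'].round(3).tolist())
print(proj(d,[460,-272,60],True))
E
```

```text
t: 1.78
eef_pos: [462.0, -270.4, 231.0]
eef_rot: [[0.969, 0.248, -0.0], [0.248, -0.969, 0.001], [0.0, -0.001, -1.0]]
force: [-0.4, -0.1, -1.0]
gripper_width: 85.7
[ 461.09591958 -271.43258259  230.92636042] 1.825 [[0.969, 0.247, -0.001], [0.247, -0.969, 0.0], [-0.001, -0.0, -1.0]]
(np.float64(281.67948830340606), np.float64(191.78827836672548))
```

View pics/w1.png

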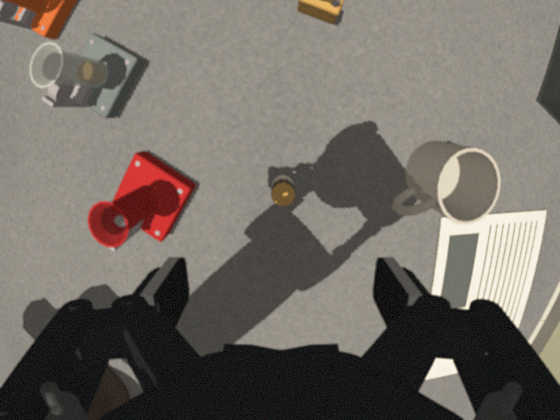

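```bash
python3 - <<'E'
from h import *
d=np.load('pics/w1.npz');im=cv2.imread('pics/w1.png');c=lambda u,v,h:cv2.resize(im[v-h:v+h,u-h:u+h],(400,400),interpolation=cv2.INTER_CUBIC)
cv2.imwrite('pics/z1.png',np.hstack([c(283,190,25),c(80,75,50)]))
p=plane(d,283,193,60,True);print(p); print(plane(d,46,65,125,True))
o=bot.get_obs();print(o['eef_rot'].T@(p-o['eef_pos']))
E
```

```text
[ 459.13220529 -273.57272533   60.        ]
[539.25110499 -29.47647573 125.        ]
[ -2.29057803   1.63892451 170.92783346]
```

View pics/z1.png

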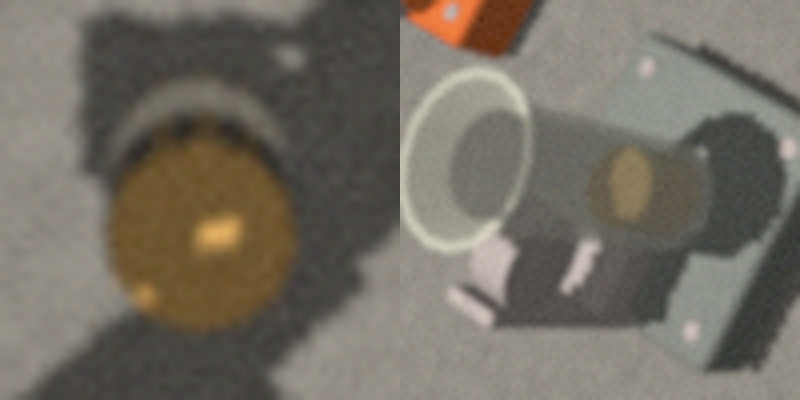

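```bash
python3 -m inch '[-0.001,0.0006,0.025,0,0,0,-0.001,0.0006,0.025,0,0,0,-0.001,0.0005,0.025,0,0,0,0,0,0.025,0,0,0,0,0,0.025,0,0,0,0,0,0.025,0,0,0,0,0,0.025,0,0,0,0,0,0.023,0,0,0,0,0,0,0,0,0,0,0,0,0,0,0]'; python3 - <<'E'
from h import *
shot('wrist','w2')
E
python3 -m inch '[0,0,0,0,0,0,0,0,0,0,0,0,0,0,0,0,0,0,0,0,0,0,0,0,0,0,0,0,0,0,0,0,0,0,0,0,0,0,0,0,0,0,0,0,0,0,0,0]' 0.05 50;  python3 - <<'E'
from h import *
shot('wrist','w3')
a=cv2.imread('pics/w2.png');b=cv2.imread('pics/w3.png');cv2.imwrite('pics/w23.png',cv2.resize(np.hstack([a,b])[100:],(800,229)))
E
```

```text
t: 3.08
eef_pos: [458.4, -275.5, 33.9]
eef_rot: [[0.97, 0.244, 0.001], [0.244, -0.97, -0.001], [0.0, 0.001, -1.0]]
force: [0.1, 0.3, 0.4]
gripper_width: 85.5
t: 4.12
eef_pos: [458.6, -274.7, 33.6]
eef_rot: [[0.97, 0.244, 0.0], [0.244, -0.97, -0.0], [0.0, 0.0, -1.0]]
force: [-0.8, 1.2, 5.0]
gripper_width: 22.3
```

View pics/w23.png

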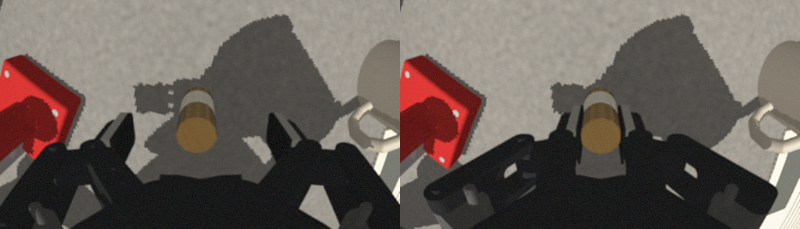

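```bash
python3 -m inch '[0,0,-0.01,0,0,0,0,0,-0.025,0,0,0,0,0,-0.03,0,0,0,0,0,-0.03,0,0,0,0,0,-0.03,0,0,0,0,0,-0.025,0,0,0,0,0,-0.01,0,0,0,0.0135,-0.0218,0,0,0,0,0.0135,-0.0218,0,0,0,0,0.0135,-0.0218,0,0,0,0,0.0135,-0.0218,0,0,0,0,0.0135,-0.0218,0,0,0,0,0.0135,-0.0218,0,0,0,0,0.0135,-0.0218,0,0,0,0,0.0135,-0.0218,0,0,0,0,0.0135,-0.0218,0,0,0,0,0,0,0,0,0,0,0,0,0,0,0,0]'; python3 - <<'E'
from h import *
d=shot('wrist','w4'); o=bot.get_obs(); print(o['eef_pos'],o['t'],o['force'])
print(proj(d,[537,-30,125],True))
shot('scene','s4');shot('top','t4')
E
```

```text
t: 6.42
eef_pos: [527.5, -55.0, 192.4]
eef_rot: [[0.97, 0.245, -0.002], [0.245, -0.97, -0.0], [-0.002, -0.0, -1.0]]
force: [-0.0, -0.6, -0.1]
gripper_width: 22.5
[527.61092916 -55.24742971 192.66053944] 6.475 [ 0.29574588 -0.57656562 -1.41649085]
(np.float64(247.79362134359246), np.float64(199.39265472607855))
```

View pics/w4.png

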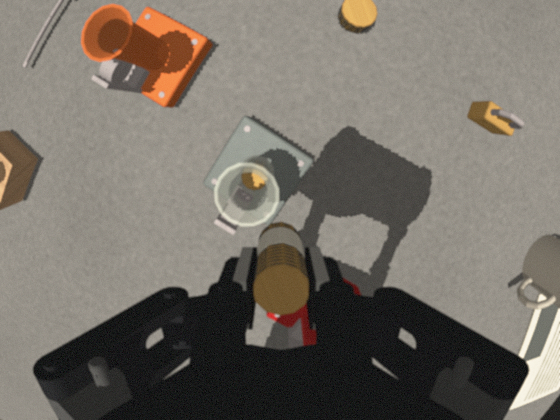

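View pics/s4.png

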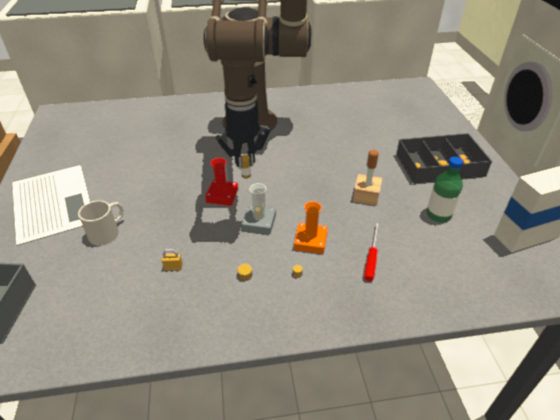

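```bash
python3 - <<'E'
from h import *
d=np.load('pics/w4.npz');im=cv2.imread('pics/w4.png');c=lambda u,v,h:cv2.resize(im[v-h:v+h,u-h:u+h],(400,400),interpolation=cv2.INTER_CUBIC)
cv2.imwrite('pics/z4.png',np.hstack([c(247,192,40),c(281,260,50)]))
E=np.array([527.6,-55.2,192.6])
for z in (159,219): print(z,proj(d,[E[0],E[1],z],True))
print(plane(d,247,194.5,125,True))
E
```

```text
159 (np.float64(280.8985815397236), np.float64(238.95317418544172))
219 (np.float64(281.0823792877395), np.float64(290.7072777275415))
[540.15537941 -28.74142576 125.        ]
```

View pics/z4.png

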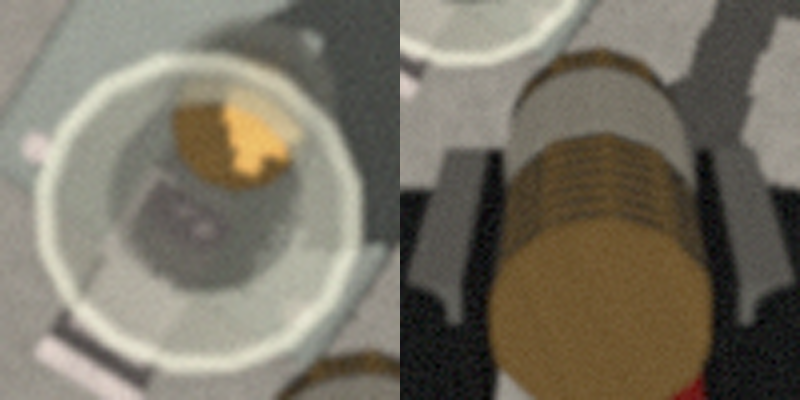

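```bash
python3 -m inch '[0.0044,-0.0056,0,0,0,0,0.0044,-0.0056,0,0,0,0,0.0044,-0.0057,0,0,0,0,0.0044,-0.0057,0.005,0,0,0,0,0,0.01,0,0,0,0,0,0.01,0,0,0,0,0,0,0,0,0,0,0,0,0,0,0]'; python3 - <<'E'
from h import *
d=shot('wrist','w5'); o=bot.get_obs(); print(o['eef_pos'],o['t'],o['force'])
s=shot('scene','s5');t=shot('top','t5')
im=[cv2.imread('pics/%s5.png'%k) for k in 'wst']
c=lambda im,u,v,h:cv2.resize(im[v-h:v+h,u-h:u+h],(400,400),interpolation=cv2.INTER_CUBIC)
cv2.imwrite('pics/z5.png',np.hstack([c(im[0],281,240,60),c(im[1],258,180,25)]))
E
```

```text
t: 7.58
eef_pos: [539.7, -28.7, 168.1]
eef_rot: [[0.97, 0.244, -0.0], [0.244, -0.97, -0.0], [-0.0, -0.0, -1.0]]
force: [0.4, -0.2, -1.8]
gripper_width: 22.9
[539.97937485 -28.70899911 168.42157587] 7.625 [ 0.36319361  0.23384496 -0.89968264]
```

View pics/z5.png

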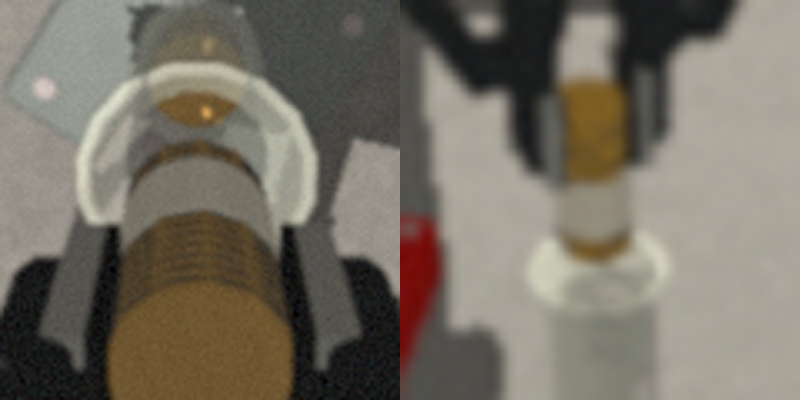

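```bash
python3 - <<'E'
from h import *
d=np.load('pics/w5.npz');R=np.array([[.97,.244],[.244,-.97]])
E=np.array([540,-28.7])
for n,u,v,z,r in (('rim',281,198.6,125,22.5),('roll',281,222.9,134.8,12),('rolltop near',281,0,0,0)):
    if z: p=plane(d,u,v,z,True)[:2]; print(n,R.T@(p-E)-[r,0])
print('L/R rim y', [ (R.T@(plane(d,221+x/3.33,180+180/3.33,125,True)[:2]-E)) for x in (77,317)])
print('L/R roll y', [ (R.T@(plane(d,221+x/3.33,180+195/3.33,134.8,True)[:2]-E)) for x in (122,278)])
s=np.load('pics/scene5.npz') if 0 else np.load('pics/s5.npz')
print('scene rim',plane(s,233+599/8/2*2*1.0/1,155+272/8,125) ,'roll bottom',plane(s,233+597/8,155+246/8,134.8))
print('rim',plane(s,233+(599-400)/8,155+272/8,125) ,'roll bottom',plane(s,233+(597-400)/8,155+246/8,134.8))
E
```

```text
rim [-0.916389    0.21596424]
roll [-2.31021151  0.19812809]
L/R rim y [array([ -0.69902614, -22.36706458]), array([-0.72436457, 21.7627839 ])]
L/R roll y [array([  0.10309405, -13.38643391]), array([ 0.08266076, 13.85414106])]
scene rim [565.32953012 100.06667455 125.        ] roll bottom [563.87678368  99.31829502 134.8       ]
rim [545.26283046 -28.04048369 125.        ] roll bottom [543.90126926 -28.1669815  134.8       ]
```

```bash
python3 -m inch '[0.001,0,0.005,0,0,0,0,0,0.005,0,0,0,0,0,0.005,0,0,0,0,0,0.005,0,0,0,0,0,0,0,0,0]';  python3 -m inch '[0,0,0.005,0,0,0,0,0,0.005,0,0,0,0,0,0.005,0,0,0,0,0,0,0,0,0]'; python3 - <<'E'
from h import *
d=shot('wrist','w6'); o=bot.get_obs(); print(o['eef_pos'],o['t'],o['force'],o['ft_torque'])
s=shot('scene','s6')
im=[cv2.imread('pics/%s6.png'%k) for k in 'ws']
c=lambda im,u,v,h:cv2.resize(im[v-h:v+h,u-h:u+h],(400,400),interpolation=cv2.INTER_CUBIC)
cv2.imwrite('pics/z6.png',np.hstack([c(im[0],281,240,60),c(im[1],258,180,25)]))
E
```

```text
t: 8.35
eef_pos: [540.2, -28.2, 147.5]
eef_rot: [[0.97, 0.244, -0.001], [0.244, -0.97, 0.0], [-0.001, -0.001, -1.0]]
force: [-0.4, 0.5, -1.3]
gripper_width: 22.4
t: 8.85
eef_pos: [540.2, -28.2, 132.6]
eef_rot: [[0.97, 0.244, -0.001], [0.244, -0.97, 0.0], [-0.001, -0.0, -1.0]]
force: [0.5, -0.3, -0.2]
gripper_width: 22.1
[540.4946821  -28.22037024 132.90242105] 8.9 [-0.63263065 -0.21343161 -1.13865659] [-0.00186152  0.06572249 -0.0158929 ]
```

View pics/z6.png

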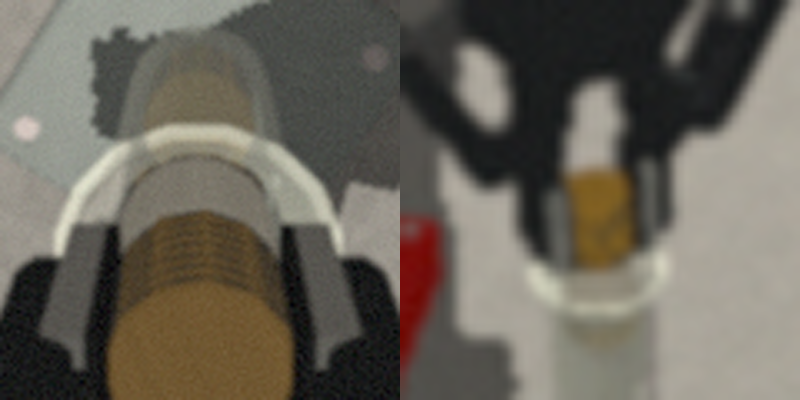

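```bash
python3 -m inch '[0,0,0.003,0,0,0,0,0,0,0,0,0]'; python3 -m inch '[0,0,0,0,0,0,0,0,0,0,0,0,0,0,0,0,0,0,0,0,0,0,0,0]' 0.65; python3 -m inch '[0,0,-0.02,0,0,0,0,0,-0.03,0,0,0,0,0,-0.03,0,0,0,0,0,-0.02,0,0,0,0,0,0,0,0,0]'; python3 - <<'E'
from h import *
d=shot('wrist','w7'); o=bot.get_obs(); print(o['eef_pos'],o['t'],o['force'])
s=shot('scene','s7')
im=[cv2.imread('pics/%s7.png'%k) for k in 'ws']
c=lambda im,u,v,h:cv2.resize(im[v-h:v+h,u-h:u+h],(400,400),interpolation=cv2.INTER_CUBIC)
cv2.imwrite('pics/z7.png',np.hstack([c(im[0],281,210,90),c(im[1],258,190,30)]))
E
```

```text
t: 9.2
eef_pos: [540.6, -28.2, 130.1]
eef_rot: [[0.97, 0.244, -0.0], [0.244, -0.97, 0.0], [-0.0, -0.0, -1.0]]
force: [0.3, -0.4, -1.7]
gripper_width: 22.4
t: 9.7
eef_pos: [540.8, -28.3, 130.4]
eef_rot: [[0.97, 0.244, 0.0], [0.244, -0.97, 0.0], [0.0, 0.0, -1.0]]
force: [-0.7, -0.3, -1.2]
gripper_width: 55.4
t: 10.32
eef_pos: [542.3, -28.4, 232.4]
eef_rot: [[0.97, 0.244, 0.005], [0.244, -0.97, -0.001], [0.004, 0.002, -1.0]]
force: [0.1, -1.5, -0.1]
gripper_width: 55.6
[541.14177105 -28.314015   230.7435182 ] 10.375 [ 0.26196038 -0.5177687   0.53360639]
```

View pics/z7.png

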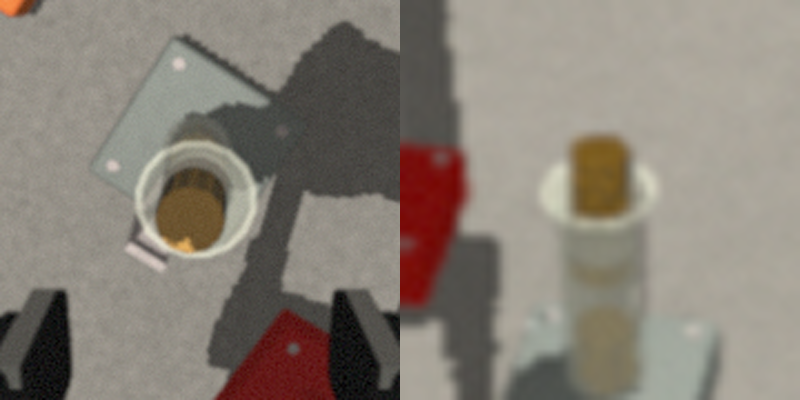

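```bash
python3 -m inch '[0.0014,-0.02,0,0,0,0,0.0014,-0.03,0,0,0,0,0.0014,-0.03,0,0,0,0,0.0014,-0.03,0,0,0,0,0.0014,-0.03,0,0,0,0,0.0014,-0.03,0,0,0,0,0.0014,-0.03,0,0,0,0,0.0014,-0.03,0,0,0,0,0.0014,-0.03,0,0,0,0,0.0014,-0.03,0,0,0,0,0.0014,-0.03,0,0,0,0,0,-0.01,0,0,0,0,0,0,0,0,0,0,0,0,0,0,0,0]' 0.85; python3 - <<'E'
from h import *
w=np.load('pics/w7.npz'); print('rim',plane(w,279.2,209.6,125,True),'roll',plane(w,276.5,218,145,True))
d=shot('wrist','w8'); o=bot.get_obs(); print(o['eef_pos'],o['t'],o['force'])
print(proj(d,[477,295,160],True))
E
```

```text
t: 12.18
eef_pos: [474.9, 294.7, 229.9]
eef_rot: [[0.97, 0.244, -0.001], [0.244, -0.97, -0.001], [-0.001, 0.001, -1.0]]
force: [0.3, -1.0, -0.6]
gripper_width: 72.1
rim [539.79005234 -28.20726047 125.        ] roll [538.3655254  -26.53626903 145.        ]
[475.09295495 294.6265201  230.04804423] 12.225 [ 0.08367971 -0.32547269  0.40963644]
(np.float64(280.79813446299346), np.float64(217.2822951626025))
```

View pics/w8.png

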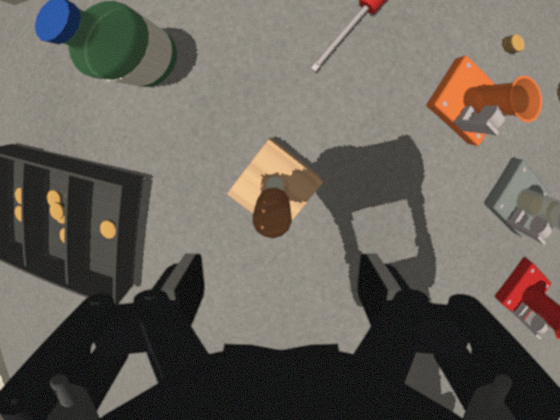

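```bash
python3 - <<'E'
from h import *
d=np.load('pics/w8.npz');im=cv2.imread('pics/w8.png');c=lambda u,v,h:cv2.resize(im[v-h:v+h,u-h:u+h],(400,400),interpolation=cv2.INTER_CUBIC)
cv2.imwrite('pics/z8.png',c(273,200,50))
R=np.array([[.97,.244],[.244,-.97]])
for v in (216,218,220):
  p=plane(d,272.5,v,160,True);print(p,R.T@(p[:2]-[475,294.7]))
E
```

```text
[476.50839829 300.73884221 160.        ] [ 2.93662384 -5.48962776]
[475.1149097  300.39967567 160.        ] [ 1.50218328 -5.50064744]
[473.71609212 300.05935668 160.        ] [ 0.06229239 -5.5118495 ]
```

View pics/z8.png

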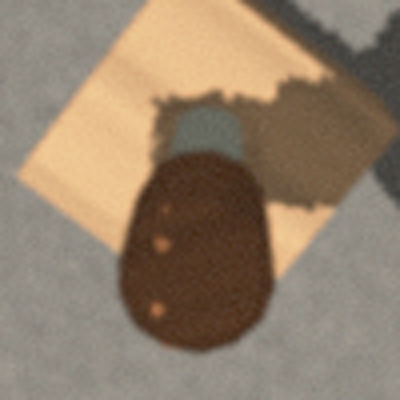

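```bash
python3 -m inch '[0.0008,-0.0058,0,0,0,0,0,0,0.02,0,0,0,0,0,0.025,0,0,0,0,0,0.025,0,0,0,0,0,0.025,0,0,0,0,0,0.02,0,0,0,0,0,0,0,0,0]'; python3 - <<'E'
from h import *
shot('wrist','w9')
E
python3 -m inch '[0,0,0,0,0,0,0,0,0,0,0,0,0,0,0,0,0,0,0,0,0,0,0,0,0,0,0,0,0,0,0,0,0,0,0,0,0,0,0,0,0,0]' 0.05 110;  python3 - <<'E'
from h import *
shot('wrist','w10');o=bot.get_obs();print(o['eef_pos'],o['force'],o['ft_torque'])
a=cv2.imread('pics/w9.png');b=cv2.imread('pics/w10.png');cv2.imwrite('pics/w910.png',np.hstack([a[100:350,100:460],b[100:350,100:460]]))
E
```

```text
t: 13.1
eef_pos: [473.1, 300.3, 113.5]
eef_rot: [[0.97, 0.244, -0.004], [0.244, -0.97, -0.002], [-0.004, 0.001, -1.0]]
force: [-0.1, -0.3, 0.6]
gripper_width: 72.6
t: 14.02
eef_pos: [475.5, 301.8, 116.7]
eef_rot: [[0.97, 0.244, 0.002], [0.244, -0.97, 0.001], [0.003, -0.0, -1.0]]
force: [0.2, -0.7, 6.2]
gripper_width: 26.0
[475.51647324 301.85020148 116.68211916] [-0.75579387 -0.46743962  5.51386343] [-0.07354282  0.01446514 -0.01345913]
```

View pics/w910.png

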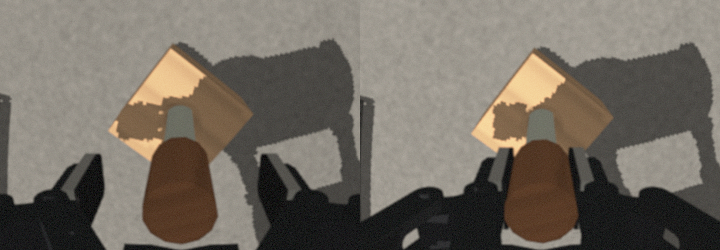

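```bash
python3 -m inch '[0,0,-0.01,0,0,0,0,0,-0.015,0,0,0,0,0,-0.02,0,0,0,0,0,-0.025,0,0,0,0,0,-0.025,0,0,0,0,0,-0.025,0,0,0,0,0,-0.025,0,0,0,0,0,-0.015,0,0,0,0,0,0,0,0,0,0,0,0,0,0,0]';  python3 - <<'E'
from h import *
d=shot('wrist','w11');o=bot.get_obs();print(o['eef_pos'],o['force'],o['ft_torque'],o['eef_rot'].round(3).tolist())
e=o['eef_pos']
for z in (-101.5,-6.5,43.5): print(proj(d,[e[0],e[1],e[2]+z],True))
im=cv2.imread('pics/w11.png');h=75;cv2.imwrite('pics/z11.png',cv2.resize(im[220-h:220+h,281-h:281+h],(600,600),interpolation=cv2.INTER_CUBIC))
E
```

```text
t: 15.32
eef_pos: [473.7, 300.9, 274.2]
eef_rot: [[0.97, 0.244, -0.002], [0.244, -0.97, -0.001], [-0.002, 0.0, -1.0]]
force: [-1.0, -0.3, -0.8]
gripper_width: 25.7
[473.54743262 300.8949658  273.81116972] [ 0.79253051  0.15118379 -0.99366816] [-0.00263171 -0.05909166  0.03324551] [[0.97, 0.244, -0.002], [0.244, -0.97, -0.001], [-0.003, 0.001, -1.0]]
(np.float64(280.4372606013713), np.float64(207.93256626967394))
(np.float64(280.53679925341714), np.float64(258.0223775484845))
(np.float64(280.65009398688983), np.float64(313.5325491440857))
```

View pics/z11.png

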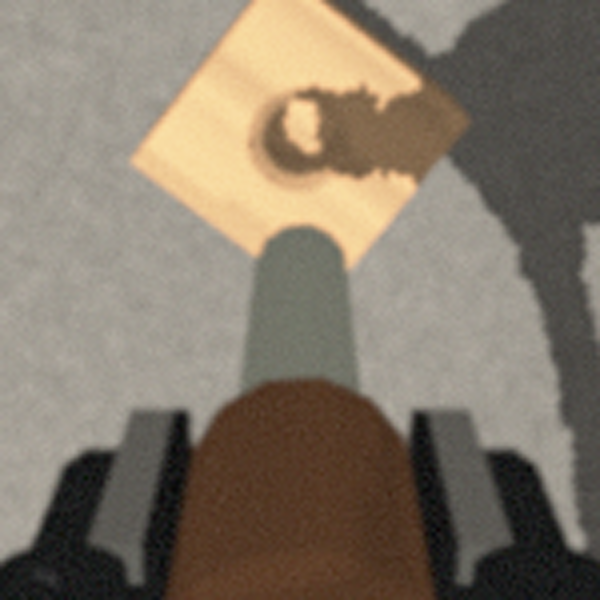

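```bash
python3 - <<'E'
from h import *
d=np.load('pics/w11.npz');R=np.array([[.97,.244],[.244,-.97]]);e=np.array([473.6,300.9])
p=plane(d,281.5,201.2,173.8,True)[:2];print('tip far edge tool',R.T@(p-e)-[9,0])
h=plane(d,281.75,179.5,50,True);print('hole',h,R.T@(h[:2]-e))
E
```

```text
tip far edge tool [-3.24044109  0.81506816]
hole [474.01855922 299.394705    50.        ] [0.03871046 1.5622646 ]
```

```bash
python3 - <<'E'
from h import *
d=np.load('pics/w11.npz');R=np.array([[.97,.244],[.244,-.97]]);e=np.array([473.6,300.9])
print('handle low far edge',R.T@(plane(d,281.5,239.5,267.3,True)[:2]-e)-[14,0])
for x,y,z in ((245,385,265),(356,385,265),(258,270,185),(345,270,185)): print(x,R.T@(plane(d,206+x/4,145+y/4,z,True)[:2]-e))
E
```

```text
handle low far edge [-4.00951517  0.4707393 ]
245 [ 8.15846045 -6.68586976]
356 [8.14850293 7.27120748]
258 [-0.07572244 -7.41842611]
345 [-0.0841221   8.78805368]
```

```bash
python3 -m inch '[-0.0011,0.015,0,0,0,0,-0.0011,0.03,0,0,0,0,-0.0011,0.03,0,0,0,0,-0.0011,0.03,0,0,0,0,-0.0011,0.03,0,0,0,0,-0.0011,0.03,0,0,0,0,-0.0011,0.03,0,0,0,0,-0.0011,0.03,0,0,0,0,-0.0011,0.03,0,0,0,0,-0.0011,0.03,0,0,0,0,-0.0011,0.03,0,0,0,0,0,0.02,0,0,0,0,0,0,0,0,0,0,0,0,0,0,0,0]';  python3 - <<'E'
from h import *
d=shot('wrist','w12');o=bot.get_obs();print(o['eef_pos'],o['force'],o['ft_torque'])
s=shot('scene','s12')
im=[cv2.imread('pics/%s12.png'%k) for k in 'ws']
c=lambda im,u,v,h:cv2.resize(im[v-h:v+h,u-h:u+h],(400,400),interpolation=cv2.INTER_CUBIC)
cv2.imwrite('pics/z12.png',np.hstack([c(im[0],281,220,70),c(im[1],258,170,35)]))
E
```

```text
t: 17.12
eef_pos: [544.2, -25.9, 275.0]
eef_rot: [[0.97, 0.244, -0.001], [0.244, -0.97, 0.001], [-0.001, -0.001, -1.0]]
force: [-0.2, -1.3, -1.3]
gripper_width: 25.9
[544.21495285 -25.63257668 275.08986293] [ 1.12288247 -0.21556606 -0.68006542] [ 0.00998567  0.00898624 -0.02633918]
```

View pics/z12.png

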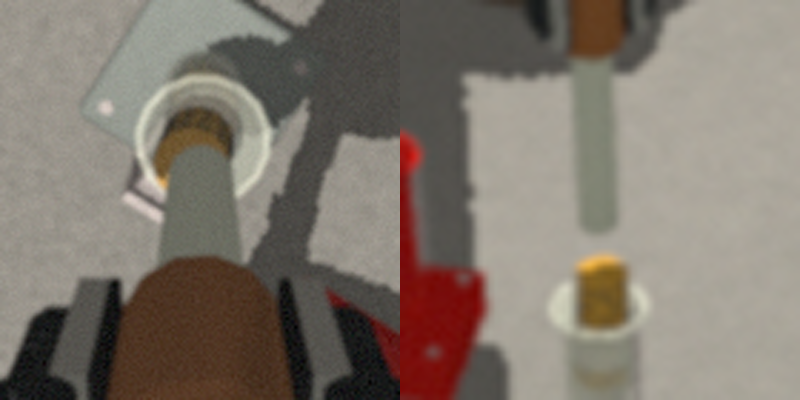

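```bash
python3 - <<'E'
from h import *
d=np.load('pics/w12.npz');R=np.array([[.97,.244],[.244,-.97]])
t=plane(d,281.7,200.75,175,True)[:2];r=plane(d,281.9,197.7,125,True)[:2]
print(t,r,'rim rel tip, tool',R.T@(r-t)+[9,0])
print('roll L/R',[R.T@(plane(d,211+x/2.857,150+150/2.857,145,True)[:2]-t) for x in (155,235)])
s=np.load('pics/s12.npz')
a=plane(s,257.7,135+232/5.71,173.5)[:2];b=plane(s,258,135+303/5.71,125)[:2]
print('scene tip front edge',a,'rim',b)
# toward camera horizontal direction
c=s['cam_to_world'][:2,3]-b;c/=np.linalg.norm(c);print('rim-tip tool',R.T@(b-(a-8*c)))
E
```

```text
[550.43365113 -25.21075461] [541.1815788  -27.87718677] rim rel tip, tool [-0.62511961  0.32893355]
roll L/R [array([ -9.08993586, -14.20112175]), array([-9.09346112, 10.12420324])]
scene tip front edge [551.28845386 -27.36275516] rim [541.53716828 -27.28529055]
rim-tip tool [-1.87125972  0.14254604]
```

```bash
python3 -m inch '[-0.001,-0.0005,0.007,0,0,0,0,0,0.007,0,0,0,0,0,0.006,0,0,0,0,0,0,0,0,0]'; python3 -m inch '[0,0,0.002,0,0,0,0,0,0.002,0,0,0,0,0,0,0,0,0]'; python3 -m inch '[0,0,0.002,0,0,0,0,0,0.002,0,0,0,0,0,0,0,0,0]'
```

```text
t: 17.73
eef_pos: [542.8, -26.0, 254.2]
eef_rot: [[0.97, 0.244, -0.002], [0.244, -0.97, 0.0], [-0.002, -0.001, -1.0]]
force: [-0.5, 0.1, -0.5]
gripper_width: 26.0
t: 18.1
eef_pos: [543.4, -26.3, 251.2]
eef_rot: [[0.97, 0.244, -0.0], [0.244, -0.97, 0.0], [-0.0, -0.0, -1.0]]
force: [-0.4, 0.3, -0.8]
gripper_width: 25.8
t: 18.48
eef_pos: [543.3, -26.2, 247.0]
eef_rot: [[0.97, 0.244, -0.001], [0.244, -0.97, 0.0], [-0.001, -0.0, -1.0]]
force: [0.0, -0.1, -0.9]
gripper_width: 25.9
```

```bash
python3 -m inch '[0,0,0.002,0,0,0,0,0,0.002,0,0,0,0,0,0,0,0,0]'; python3 -m inch '[0,0,0.002,0,0,0,0,0,0.002,0,0,0]'; python3 -m inch '[0,0,0.002,0,0,0,0,0,0.002,0,0,0]'
```

```text
t: 18.85
eef_pos: [543.9, -26.3, 243.7]
eef_rot: [[0.97, 0.244, 0.001], [0.244, -0.97, -0.0], [0.001, 0.001, -1.0]]
force: [0.3, -0.3, 1.1]
gripper_width: 25.6
t: 19.1
eef_pos: [544.2, -26.5, 239.8]
eef_rot: [[0.97, 0.244, 0.002], [0.244, -0.97, -0.001], [0.002, 0.001, -1.0]]
force: [1.5, -0.9, 3.0]
gripper_width: 25.8
t: 19.35
eef_pos: [544.4, -26.7, 235.7]
eef_rot: [[0.97, 0.244, 0.002], [0.244, -0.97, -0.001], [0.002, 0.002, -1.0]]
force: [1.4, -1.5, 3.5]
gripper_width: 25.9
```

```bash
for i in 1; do :; done; python3 -m inch '[0,0,0.002,0,0,0,0,0,0.002,0,0,0]'; python3 -m inch '[0,0,0.002,0,0,0,0,0,0.002,0,0,0]'; python3 -m inch '[0,0,0.002,0,0,0,0,0,0.002,0,0,0]'
```

```text
t: 19.6
eef_pos: [543.3, -26.1, 231.0]
eef_rot: [[0.97, 0.244, -0.0], [0.244, -0.97, 0.0], [-0.0, -0.0, -1.0]]
force: [1.3, -0.6, 3.3]
gripper_width: 25.7
t: 19.85
eef_pos: [542.4, -26.0, 226.4]
eef_rot: [[0.97, 0.244, -0.003], [0.244, -0.97, 0.0], [-0.002, -0.001, -1.0]]
force: [-0.0, 0.2, 1.2]
gripper_width: 25.8
t: 20.1
eef_pos: [542.7, -26.1, 222.9]
eef_rot: [[0.97, 0.244, -0.002], [0.244, -0.97, 0.0], [-0.002, -0.001, -1.0]]
force: [-0.3, -0.7, 2.4]
gripper_width: 26.0
```

```bash
python3 - <<'E'
from h import *
s=shot('scene','s13')
im=cv2.imread('pics/s13.png')
h=35;cv2.imwrite('pics/z13.png',cv2.resize(im[180-h:180+h,258-h:258+h],(500,500),interpolation=cv2.INTER_CUBIC))
E
```

```text
(no output)
```

View pics/z13.png

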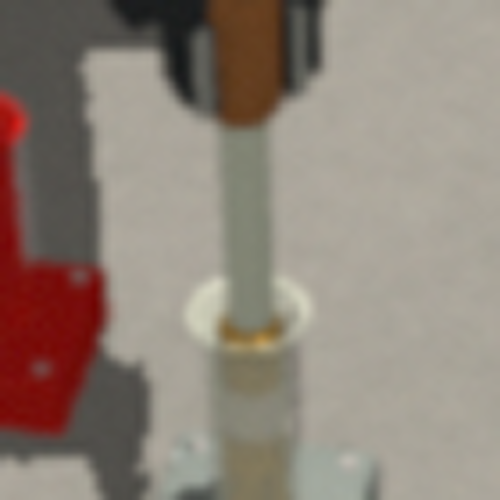

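The picture shows the rod on the roll, with the roll top near the rim at about (250,335) in the crop. It is past the leaf and dragging at about 3 N, so I'll keep pushing.

```bash
python3 -m inch '[0,0,0.002,0,0,0,0,0,0.002,0,0,0]'; python3 -m inch '[0,0,0.002,0,0,0,0,0,0.002,0,0,0]'; python3 -m inch '[0,0,0.002,0,0,0,0,0,0.002,0,0,0]';python3 -m inch '[0,0,0.002,0,0,0,0,0,0.002,0,0,0]'
```

```text
t: 20.4
eef_pos: [542.9, -26.1, 219.1]
eef_rot: [[0.97, 0.244, -0.001], [0.244, -0.97, 0.0], [-0.001, -0.001, -1.0]]
force: [-1.6, 0.4, 2.8]
gripper_width: 25.9
t: 20.65
eef_pos: [543.2, -26.2, 215.8]
eef_rot: [[0.97, 0.244, -0.001], [0.244, -0.97, 0.0], [-0.001, -0.0, -1.0]]
force: [-2.8, 0.5, 7.6]
gripper_width: 25.9
t: 20.9
eef_pos: [543.3, -26.2, 212.2]
eef_rot: [[0.97, 0.244, -0.001], [0.244, -0.97, 0.0], [-0.001, -0.0, -1.0]]
force: [-2.6, 0.2, 7.1]
gripper_width: 26.0
t: 21.15
eef_pos: [543.3, -26.2, 208.2]
eef_rot: [[0.97, 0.244, -0.001], [0.244, -0.97, 0.0], [-0.001, -0.0, -1.0]]
force: [-3.8, 0.7, 7.0]
gripper_width: 25.8
```

```bash
python3 -m inch '[0,0,0.0015,0,0,0,0,0,0.001,0,0,0]'|egrep 'pos|force'; python3 -m inch '[0,0,0.0015,0,0,0]'|egrep 'pos|force'; python3 -m inch '[0,0,0.0015,0,0,0]'|egrep 'pos|force'
```

```text
eef_pos: [543.3, -26.2, 205.7]
force: [-3.6, 0.6, 6.4]
eef_pos: [543.3, -26.2, 204.3]
force: [-3.7, 0.8, 7.2]
eef_pos: [543.3, -26.2, 202.7]
force: [-4.2, -0.6, 7.3]
```

```bash
python3 -m inch '[0,0,0.0015,0,0,0]'|egrep 'pos|force'; python3 -m inch '[0,0,0.0015,0,0,0]'|egrep 'pos|force'; python3 -m inch '[0,0,0.0015,0,0,0]'|egrep 'pos|force'
```

```text
eef_pos: [543.3, -26.2, 201.2]
force: [-3.6, 0.4, 8.2]
eef_pos: [543.4, -26.2, 200.0]
force: [-3.1, 0.7, 14.2]
eef_pos: [543.8, -26.2, 199.9]
force: [-6.3, 0.6, 18.6]
```

```bash
python3 -m inch '[0,0,-0.0007,0,0,0,0,0,0,0,0,0]'|egrep 'pos|force|t:'
```

```text
t: 22.28
eef_pos: [543.5, -26.2, 200.0]
eef_rot: [[0.97, 0.244, -0.0], [0.244, -0.97, 0.0], [-0.0, -0.0, -1.0]]
force: [-5.4, 0.7, 11.4]
```

```bash
python3 -m inch '[0,0,0.0005,0,0,0,0,0,0,0,0,0]'|egrep 'pos|force|t:'; python3 -m inch '[0,0,0,0,0,0]'|egrep 'pos|force|t:'
```

```text
t: 22.52
eef_pos: [543.7, -26.2, 200.0]
eef_rot: [[0.97, 0.244, 0.0], [0.244, -0.97, 0.0], [0.0, -0.0, -1.0]]
force: [-4.8, -0.9, 12.9]
t: 22.65
eef_pos: [543.7, -26.2, 200.0]
eef_rot: [[0.97, 0.244, 0.0], [0.244, -0.97, 0.0], [0.0, -0.0, -1.0]]
force: [-5.7, 0.4, 13.3]
```

```bash
python3 -m inch '[0,0,0.0006,0,0,0,0,0,0,0,0,0]'|egrep 'pos|force|t:'; python3 -m inch '[0,0,0,0,0,0]'|egrep 'force|t:';python3 -m inch '[0,0,0,0,0,0]'|egrep 'force|t:'
```

```text
t: 22.9
eef_pos: [543.8, -26.2, 200.0]
eef_rot: [[0.97, 0.244, 0.001], [0.244, -0.97, 0.0], [0.001, 0.0, -1.0]]
force: [-5.2, 0.7, 16.0]
t: 23.02
eef_rot: [[0.97, 0.244, 0.0], [0.244, -0.97, 0.0], [0.0, -0.0, -1.0]]
force: [-5.8, 1.6, 16.2]
t: 23.15
eef_rot: [[0.97, 0.244, 0.001], [0.244, -0.97, 0.0], [0.001, 0.0, -1.0]]
force: [-6.5, 0.4, 15.7]
```

```bash
python3 -m inch '[0,0,0,0,0,0,0,0,0,0,0,0,0,0,0,0,0,0,0,0,0,0,0,0]'|egrep 'force:'; python3 -m inch '[0,0,0,0,0,0,0,0,0,0,0,0,0,0,0,0,0,0,0,0,0,0,0,0]'|egrep 'force:|t:';python3 -m inch '[0,0,0,0,0,0,0,0,0,0,0,0]'|egrep 'pos|force:|t:'
python3 -m inch '[0,0,-0.003,0,0,0,0,0,-0.005,0,0,0,0,0,-0.01,0,0,0,0,0,-0.015,0,0,0,0,0,-0.015,0,0,0,0,0,-0.015,0,0,0,0,0,-0.012,0,0,0,0,0,0,0,0,0]'; python3 - <<'E'
from h import *
d=shot('wrist','w14');s=shot('scene','s14');o=bot.get_obs();print(o['eef_pos'],o['force'],o['t'])
im=[cv2.imread('pics/%s14.png'%k) for k in 'ws']
c=lambda im,u,v,h:cv2.resize(im[v-h:v+h,u-h:u+h],(400,400),interpolation=cv2.INTER_CUBIC)
cv2.imwrite('pics/z14.png',np.hstack([c(im[0],281,220,70),c(im[1],258,180,35)]))
E
```

```text
force: [-5.2, 1.4, 16.4]
t: 24.15
eef_rot: [[0.97, 0.244, 0.001], [0.244, -0.97, 0.0], [0.001, 0.0, -1.0]]
force: [-5.7, 0.5, 15.9]
t: 24.4
eef_pos: [543.8, -26.1, 200.0]
eef_rot: [[0.97, 0.244, 0.001], [0.244, -0.97, 0.0], [0.001, 0.0, -1.0]]
force: [-5.7, 0.4, 15.7]
t: 25.4
eef_pos: [544.4, -26.4, 273.6]
eef_rot: [[0.97, 0.244, 0.003], [0.244, -0.97, -0.0], [0.003, 0.001, -1.0]]
force: [-0.6, -0.1, -1.5]
gripper_width: 25.6
[543.23682335 -26.22634399 271.74408703] [-0.21656376  0.52005923 -1.27142527] 25.5
```

View pics/z14.png

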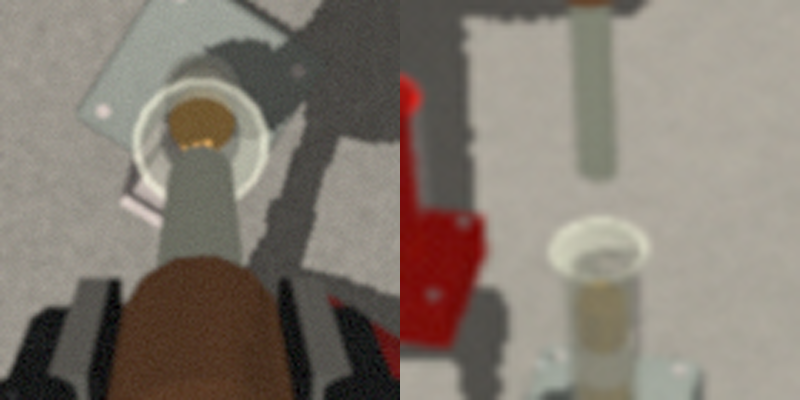

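```bash
python3 -m inch '[0.0013,-0.015,0,0,0,0,0.0013,-0.03,0,0,0,0,0.0013,-0.03,0,0,0,0,0.0013,-0.03,0,0,0,0,0.0013,-0.03,0,0,0,0,0.0013,-0.03,0,0,0,0,0.0013,-0.03,0,0,0,0,0.0013,-0.03,0,0,0,0,0.0013,-0.03,0,0,0,0,0.0013,-0.03,0,0,0,0,0.0013,-0.03,0,0,0,0,0,-0.019,0,0,0,0,0,0,0.03,0,0,0,0,0,0.03,0,0,0,0,0,0.02,0,0,0,0,0,0.012,0,0,0,0,0,0,0,0,0,0,0,0,0,0,0]';  python3 - <<'E'
from h import *
d=shot('wrist','w15');o=bot.get_obs();print(o['eef_pos'],o['force'],o['t']);s=shot('scene','s15')
im=[cv2.imread('pics/%s15.png'%k) for k in 'ws']
c=lambda im,u,v,h:cv2.resize(im[v-h:v+h,u-h:u+h],(400,400),interpolation=cv2.INTER_CUBIC)
cv2.imwrite('pics/z15.png',np.hstack([c(im[0],281,210,60),c(im[1],369,170,30)]))
E
```

```text
t: 27.75
eef_pos: [476.4, 301.5, 180.9]
eef_rot: [[0.97, 0.244, 0.002], [0.244, -0.97, 0.001], [0.002, -0.0, -1.0]]
force: [0.4, 0.0, -0.4]
gripper_width: 25.7
[476.5780009  301.5924398  181.10453003] [ 0.00758553  0.28442622 -0.78303604] 27.8
```

View pics/z15.png

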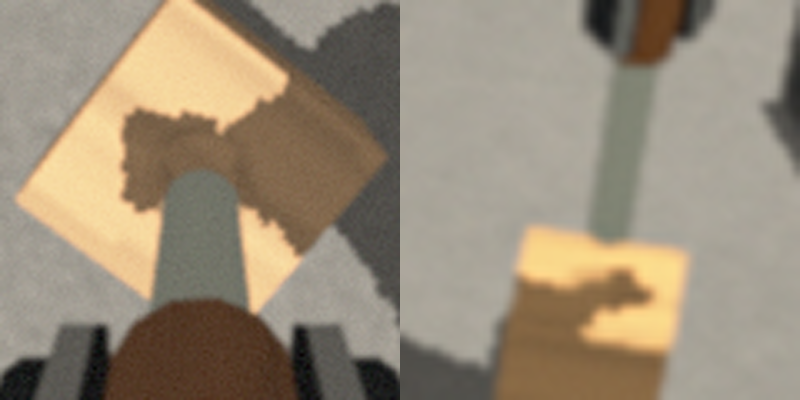

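```bash
python3 - <<'E'
from h import *
d=np.load('pics/w15.npz');R=np.array([[.97,.244],[.244,-.97]])
P=lambda x,y,z:plane(d,221+x/3.3333,150+y/3.3333,z,True)[:2]
L,Rr=P(17,200,50),P(388,157,50);h=(L+Rr)/2;print(L,Rr,np.linalg.norm(L-Rr),'hole',h)
t=P(202,168,81)-R@np.array([9,0]);print('tip',t,'hole-tip tool',R.T@(h-t))
print('from mouth edge',R.T@(P(201,130,50)-R@[15,0]-t))
E
```

```text
[455.41545904 345.89197968] [490.65711351 253.74848966] 98.65291157254057 hole [473.03628628 299.82023467]
tip [474.46382688 300.1845155 ] hole-tip tool [-1.4735989  0.0050325]
from mouth edge [-3.54068072 -0.16358517]
```

```bash
python3 - <<'E'
from h import *
R=np.array([[.97,.244],[.244,-.97]])
s=np.load('pics/s15.npz')
P=lambda x,y,z:plane(s,339+(x-400)/6.6667,140+y/6.6667,z)[:2]
a,b=P(525,226,50),P(669,353,50);h=(a+b)/2;print(a,b,np.linalg.norm(a-b),h)
c=s['cam_to_world'][:2,3]-h;c/=np.linalg.norm(c)
t=P(609,242,79.5)-8*c;print(t,'hole-tip tool',R.T@(h-t))
# w11 corners for hole
d=np.load('pics/w11.npz');Q=lambda x,y:plane(d,206+x/4,145+y/4,50,True)[:2]
L,r=Q(131,160),Q(471,121);print(L,r,(L+r)/2,np.linalg.norm(L-r))
E
```

```text
[431.51034833 280.47087181] [525.63386359 316.47672935] 100.77528418423705 [478.57210596 298.47380058]
[476.68850942 302.03242633] hole-tip tool [0.95878395 3.91146453]
[455.79122893 346.14251783] [490.82273479 253.75999002] [473.30698186 299.95125393] 98.80150730666304
```

```bash
python3 -m inch '[-0.001,0.0005,0.01,0,0,0,0,0,0.01,0,0,0,0,0,0.006,0,0,0,0,0,0,0,0,0]'; python3 -m inch '[0,0,0.003,0,0,0,0,0,0.003,0,0,0,0,0,0,0,0,0]'|egrep 'pos|force';python3 - <<'E'
from h import *
d=shot('wrist','w16');s=shot('scene','s16')
im=[cv2.imread('pics/%s16.png'%k) for k in 'ws']
c=lambda im,u,v,h:cv2.resize(im[v-h:v+h,u-h:u+h],(400,400),interpolation=cv2.INTER_CUBIC)
cv2.imwrite('pics/z16.png',np.hstack([c(im[0],281,210,60),c(im[1],369,170,30)]))
E
```

```text
t: 28.35
eef_pos: [474.2, 300.0, 152.7]
eef_rot: [[0.97, 0.244, -0.002], [0.244, -0.97, -0.001], [-0.002, 0.001, -1.0]]
force: [-0.1, 0.2, -1.8]
gripper_width: 26.1
eef_pos: [474.7, 300.4, 147.7]
force: [0.7, -0.4, -0.1]
```

View pics/z16.png

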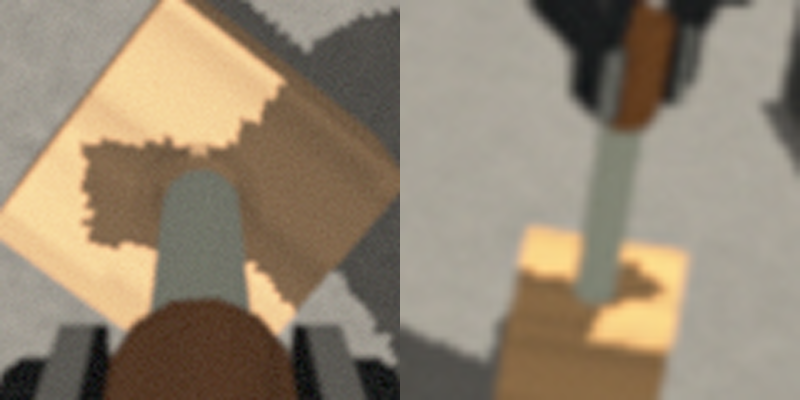

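```bash
python3 -m inch '[0,0,0.003,0,0,0,0,0,0.003,0,0,0,0,0,0,0,0,0]'|egrep 'pos|force';python3 -m inch '[0,0,0.003,0,0,0,0,0,0.003,0,0,0,0,0,0,0,0,0]'|egrep 'pos|force'
```

```text
eef_pos: [474.5, 300.2, 141.4]
force: [0.7, 0.1, -1.6]
eef_pos: [474.6, 300.2, 135.5]
force: [0.1, 0.0, -1.7]
```

```bash
python3 -m inch '[0,0,0.005,0,0,0,0,0,0.005,0,0,0,0,0,0.005,0,0,0,0,0,0,0,0,0]'|egrep 'pos|force';python3 -m inch '[0,0,0.002,0,0,0,0,0,0.001,0,0,0,0,0,0,0,0,0]'|egrep 'pos|force';python3 -m inch '[0,0,0.001,0,0,0,0,0,0,0,0,0]'|egrep 'pos|force'
```

```text
eef_pos: [474.4, 300.1, 120.1]
force: [0.6, 0.6, -1.3]
eef_pos: [474.9, 300.4, 117.9]
force: [0.3, 0.4, -1.0]
eef_pos: [474.8, 300.4, 116.8]
force: [0.1, 0.3, -1.3]
```

```bash
python3 -m inch '[0,0,0.001,0,0,0,0,0,0,0,0,0]'|egrep 'pos|force';python3 -m inch '[0,0,0.001,0,0,0,0,0,0,0,0,0]'|egrep 'pos|force'
```

```text
eef_pos: [475.2, 300.5, 116.7]
force: [-1.2, -0.4, 3.4]
eef_pos: [475.5, 300.7, 116.7]
force: [-1.9, -1.4, 10.1]
```

```bash
python3 -m inch '[0,0,-0.001,0,0,0,0,0,0,0,0,0]'|egrep 'pos|force';python3 -m inch '[0,0,0,0,0,0,0,0,0,0,0,0,0,0,0,0,0,0,0,0,0,0,0,0,0,0,0,0,0,0,0,0,0,0,0,0]' 0.85; python3 -m inch '[0,0,-0.01,0,0,0,0,0,-0.02,0,0,0,0,0,-0.025,0,0,0,0,0,-0.025,0,0,0,0,0,-0.025,0,0,0,0,0,-0.02,0,0,0,0,0,0,0,0,0]';python3 - <<'E'
from h import *
d=shot('wrist','w17');s=shot('scene','s17');shot('top','t17')
im=[cv2.imread('pics/%s17.png'%k) for k in 'ws']
c=lambda im,u,v,h:cv2.resize(im[v-h:v+h,u-h:u+h],(400,400),interpolation=cv2.INTER_CUBIC)
cv2.imwrite('pics/z17.png',np.hstack([c(im[0],281,200,60),c(im[1],369,175,30)]))
E
```

```text
eef_pos: [475.3, 300.6, 116.7]
force: [-1.4, -1.8, 6.2]
t: 32.2
eef_pos: [474.9, 300.4, 115.9]
eef_rot: [[0.97, 0.244, 0.0], [0.244, -0.97, 0.0], [0.0, 0.0, -1.0]]
force: [-0.0, -0.5, -0.4]
gripper_width: 72.6
t: 33.08
eef_pos: [476.4, 301.2, 243.7]
eef_rot: [[0.97, 0.244, 0.005], [0.244, -0.97, 0.003], [0.005, -0.001, -1.0]]
force: [0.3, 0.5, -0.2]
gripper_width: 72.4
```

View pics/z17.png

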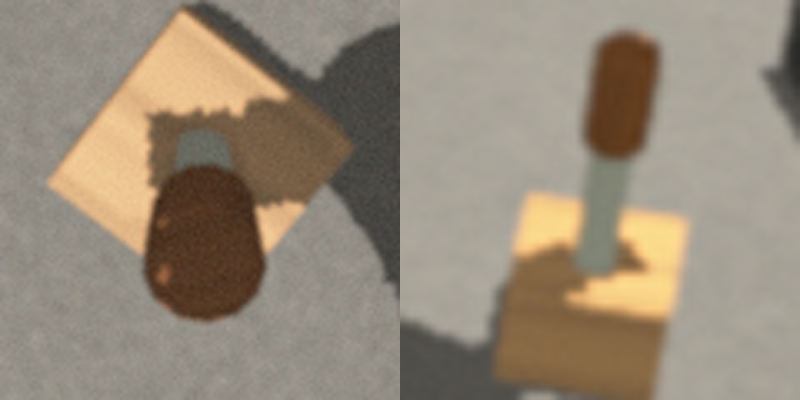

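View pics/s17.png

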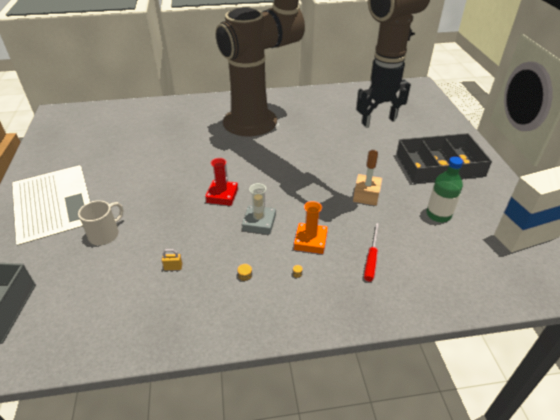

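```bash
python3 -m inch '[0,0,0,0,0,0,0,0,0,0,0,0]'|head -1; python3 - <<'E'
from h import *
print(bot.get_obs()['force']); bot.job_done()
E
```

```text
t: 33.48
[ 0.24259375  0.12740007 -0.0088398 ]
the job is handed in; nothing more can be done
```

The roll is firmly home in the clear tube and the rod is back in its block. I handed the job in at about 33.5 s of the 64 s allowed.

- **Loading:** I stood the roll in the tube's mouth and let go. It hung on the leaf about 20 mm proud of the rim.
- **Tamping:** I pushed it past the leaf with the rod, and the tokens beneath settled at about 7–8 N. It then stopped dead with the roll top about 27 mm below the rim, within the expected 21–36 mm.
- **Holding:** I held about 16 N for roughly 1.5 s. The highest reading was 18.6 N vertical (about 20 N counting the side force). The wrist force was read only at the end of each move, so a brief higher peak would not have shown.
- **Rod:** It went back in freely and touched the hole floor at 116.7 mm tool height, the same height as when I took it. It stands upright and released.

**Checks:** In the last scene picture the other things are where they started, judged by eye, and the robot is touching nothing.

**What disagreed:**
- The scene and wrist cameras differed by about 2–4 mm on where the rod tip was over its hole. I followed the wrist camera, and the rod went in without side load.
- During the firm push there was a side force of about 5–6 N, probably from the rod or roll bearing lightly on the tube or leaf.

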